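Unbolt the document box and park the bolt

ROBOT

A 6-joint arm with a two-finger parallel gripper is mounted at the origin on the work surface. World frame = base frame: x ahead of the robot, y to its left, z up, the work surface at z = 0. Lengths are in mm, angles in degrees, forces in N, time in s.
With the tool pointing down it reaches from about 350 to 850 mm from the base axis. Payload 8.1 kg.
Tool frame: the origin (TCP) lies on the centre line of the jaws, within the pads' length; the fingertips stand 19 mm ahead of it and the grasp point (between the pads) is the TCP (r.tip_reach is the z of the fingertips in the tool frame, in mm); z points along the fingers, y is the line along which they close (so a half turn about z gives the same grasp; the last joint's range is limited). The gripper opens to 85 mm and grips with 20 to 120 N. Pads are 22 mm wide; open, the fingers measure 114 mm over their backs; the gripper's body (76 mm by 85 mm) begins 54 mm behind the grasp point. The pads swing forward as they close: fully open they stand 13 mm farther back than shut.
Start: joints at [62.888, 7.471, 85.268, -0, 87.261, -4.893], TCP at [226.871, 555.459, 250.292] pointing down, gripper open.
Joint ranges: [-169.43, 169.43], [-51.17, 129.36], [1.28, 143.12], [-76.62, 256.62], [0, 156.53], [-152.29, 152.29]. Speed limits (degrees/s): [136.94, 136.94, 159.86, 180, 180, 180].

INTERFACE

Orientations are given as [roll, pitch, yaw] about the fixed x, y, z axes, in that order (R = Rz(yaw) Ry(pitch) Rx(roll)).
In Python, from bench import r gives the robot as it stands. The module is installed in compiled form; this text tells all that it offers.
- The arm moves only by the shell command python3 -m handwheel 'ROWS' [FORCE]. ROWS is JSON, a list of rows, each a list of 7 numbers: the shift along the tool's x, y, z in m, then the turn, a rotation vector about the tool's x, y, z in degrees, then the finger opening in m, from 0 to 0.0854. In form: [[tx, ty, tz, ax, ay, az, claw], ...]. A call has 1 to 8 rows; each row shifts and turns the commanded pose from where the row before left it, along the tool's axes as they then stand; what a row does not reach is not made up. A row lasts 1/12 s, in which the tool goes at most 41.7 mm and 7.16 degrees, less where a joint would pass 70% of its speed; a pose out of reach is approached as far as the arm can. A call with a gripper value outside its range is refused whole. The fingers move at their own pace and stop on an object; FORCE is the grip in N (left out, the last holds). Time passes only in rows, so rows that do not move let the fingers close. It gives the time, the measured TCP pose, the force, the opening and the grip force at its end, in the units of the state.
- r.sense(): the state, without advancing time (a new reading comes with each control period).
- r.snapshot(name): name is "side" or "top"; returns (picture, depth): 420x560x3 uint8, blue, green, red; 420x560 float32, mm along the optical axis (not along the pixel's ray), 0 where there is no reading.
- r.calibration(name): a dict with "vfov" (degrees; the focal length in pixels is half the picture's height over the tangent of half this angle, whatever the lens; pixels are square), "cx", "cy" (the principal point, pixels), "dist" ([k1, k2, p1, p2, k3] as OpenCV has them; the pictures are not rectified), "rvec" (rotation vector, rad) and "tvec" (3), from world to camera coordinates, as OpenCV has them. Camera axes: x right, y down, z forward; pixel columns grow to the right and rows downward; lengths in mm; the calibration is good to about 2 mm. A picture is of the moment at which its call begins. calibration takes no time and is no camera call.
- r.hand_in(): hands the job in; it is judged then, once.
The state is a dict: "time": time; "joint_pos": joint angles; "qd": joint speeds; "joint_efforts": joint torques, N m; "tool_pos": TCP position; "tcp_rot": TCP orientation; "ft_force": force on the tool from outside, world axes, zero at the start; "wrist_torque": the same for the moment, N m; "finger_gap": finger opening in mm; "grip_force": force on a finger pad.
Only numpy, scipy, OpenCV 4.12 (cv2) and the standard library are available. Lean on these libraries where they do the work, as an engineer would, in place of code of your own. Each camera call takes 0.05 s, during which the arm holds its last target. There are 200 camera calls.

TASK

Unbolt the lid of the wooden document box: lift the red bolt handle out of the notch it lies in, draw the bolt back out of the lid's keeper, and lay the handle down in the parking notch further along so that the bolt cannot slide forward again. Do not force the bolt, keep the lid shut, and leave the stamp, the book and the mug where they are.

Things in the scene. Friction and masses are not known exactly. Their poses are not given: they have to be found in the camera images.
- box: Wooden document box, fixed, 220 (x) x 290 (y) x 85 mm high; origin: centre of its underside. Its -x side faces the robot at yaw 0. On top a brass bolt channel runs along the box's y axis at x = 0, y = -48 to 88 mm, rod axis 101 mm above the underside. Two lips (inner faces 5 mm, outer faces 14 mm either side of x = 0, tops 20 mm above the rod axis) hold the handle upright while it slides.
- locked_notch (a point): On the rod axis at the locked notch (box y = -20 mm): a 15 mm wide gap in the -x lip, in which the handle drops over towards -x to 60 degrees from upright, its stem on a small dark block 23 mm from the axis. The +x lip is unbroken: a handle pushed just past upright stays leaning on it.
- park_zone (a point): On the rod axis at box y = 32 mm, the middle of where the parking notch can be. This notch, like the locked one (15 mm wide, -x side, block below), is a gap between the jaws of a dark steel adjustable plate. Its centre lies anywhere within 10 mm of this point along y; see it or feel for it.
- stop (a point): On the rod axis at box y = 62 mm: face of a bridge across the lips, where the handle's stem is stopped, past the parking notch.
- bolt: Loose steel bolt in the channel, 0.16 kg: rod 12 mm diameter, 86 mm long along its y axis, an 8 mm stem and a red ball knob. Origin on the rod axis at the stem. At the start the rod's -y end is in the lid's keeper and the handle leans 60 degrees to the box's -x side, its axes then parallel to the box's. The handle swings about the rod.
- knob (a point): Centre of the red ball knob, 18 mm diameter, 44 mm from the rod axis. In the box frame it is at height 123 mm with the handle lying in a notch and 145 mm with the handle upright.
- bolt_tip (a point): Centre of the rod's end face that enters the keeper, 58 mm from the stem towards -y; at the start at y = -78 mm in the box frame. The seam between the fixed top and the lid is at y = -52 mm to -55 mm.
- lid (a joint): Lid over the -y end of the box (y = -55 to -144 mm), hinged on the box's +x edge, 0 rad shut, growing as it opens. It carries the brass keeper (26 x 18 mm, 28 mm high, at y = -70 to -89 mm) and a small brass knob near its -x edge.
- stamp: Wooden hand stamp, 36 mm diameter foot, 55 mm high, standing on the box's top behind the channel, towards +x, +y; leave alone. Origin under its foot.
- book: Red book lying on the desk left of the box, 120 x 170 x 28 mm; leave alone. Origin at the centre of its underside.
- mug: Blue mug on the desk right of the box, 80 mm diameter, 90 mm high; leave alone. Origin under its foot.

How it is judged:
By the outcome, as a careful person would: the job done as asked, in the order asked, and still so for the second after the job is handed in, with the robot touching nothing.
It also fails if it takes over 51 s, if anything falls off the work surface, if the arm or the gripper's body presses on something with over 40 N, if the wrist force passes 120 N, or if a joint passes its speed limit or range.

## Working session

There is one attempt and no reset: what is moved stays moved. The work goes in short steps, Python scripts to look and compute and a shell command to move; the robot and the scene stay as the last step left them, time stands still between calls to the robot, and variables do not carry over. Pictures are saved under pics/ and viewed, at most 10 in all, crops included, and the job is handed in when it is done.

```bash
mkdir -p pics; cat > h.py <<'E'
import numpy as np, cv2
from bench import r
def cam(n):
    c=r.calibration(n); f=210/np.tan(np.radians(c['vfov'])/2)
    K=np.array([[f,0,c['cx']],[0,f,c['cy']],[0,0,1.]])
    return K,np.array(c['dist'],float),np.array(c['rvec'],float).reshape(3),np.array(c['tvec'],float).reshape(3)
def ray(n,px):
    K,d,rv,t=cam(n); R=cv2.Rodrigues(rv)[0]
    u=cv2.undistortPoints(np.array(px,float).reshape(-1,1,2),K,d)[:,0]
    D=np.c_[u,np.ones(len(u))]@R; return -R.T@t,D
def plane(n,px,z):
    o,D=ray(n,px); return o+D*((z-o[2])/D[:,2])[:,None]
def tri(p1,p2):
    o1,d1=ray('top',[p1]);o2,d2=ray('side',[p2]);d1=d1[0];d2=d2[0]
    s=np.linalg.lstsq(np.c_[d1,-d2],o2-o1,rcond=None)[0]
    a=o1+d1*s[0];b=o2+d2*s[1]; return (a+b)/2,np.linalg.norm(a-b)
def proj(n,P):
    K,d,rv,t=cam(n); return cv2.projectPoints(np.array(P,float).reshape(-1,1,3),rv,t,K,d)[0][:,0]
E
python3 - <<'E'
from h import *
for n in('top','side'):
    p,d=r.snapshot(n); np.savez(f'pics/{n}0.npz',p=p,d=d); cv2.imwrite(f'pics/{n}0.png',p)
    K,_,rv,t=cam(n);print(n,-cv2.Rodrigues(rv)[0].T@t,K[0,0])
s=r.sense();print(s['tool_pos'],s['tcp_rot'],s['time'],r.tip_reach)
E
```

```text
top [ 429.78792378   24.30958041 1105.21367201] 431.00866033451086
side [  169.55986197 -1118.51721617   861.61104607] 481.3401599264079
[226.66152412 555.03142525 249.34826989] [-1.79903697e+02 -8.80644394e-03  1.57777695e+02] 0.1 19.0
```

View pics/top0.png

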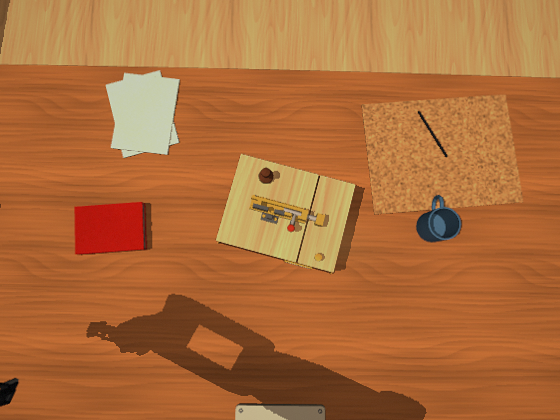

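View pics/side0.png

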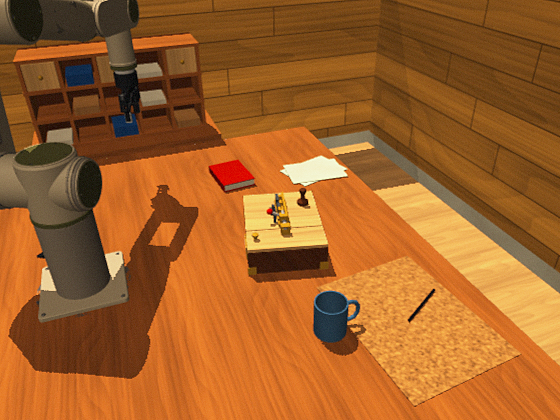

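The top view shows the box with corners near (241,154), (363,187), (335,272) and (217,241). The red knob is at (291,228), the parking plate near (268,216), the keeper at (320,219) and the stamp at (266,175). In the side view the knob is near (270,211).

```bash
python3 - <<'E'
from h import *
I={n:np.load(f'pics/{n}0.npz') for n in('top','side')}
def red(n,x0,x1,y0,y1):
    p=I[n]['p'].astype(int); m=(p[...,2]>110)&(p[...,1]<70)&(p[...,0]<70)
    mm=np.zeros_like(m);mm[y0:y1,x0:x1]=m[y0:y1,x0:x1]; ys,xs=np.nonzero(mm); return xs.mean(),ys.mean(),len(xs)
a=red('top',280,302,220,240);b=red('side',260,282,200,222);print(a,b)
print('knob',tri(a[:2],b[:2]))
# box top from depth heights
p,d=I['top']['p'],I['top']['d']; K,ds,rv,t=cam('top');R=cv2.Rodrigues(rv)[0]
yy,xx=np.mgrid[140:290,205:380]; o,D=ray('top',np.c_[xx.ravel(),yy.ravel()])
P=o+D*d[140:290,205:380].ravel()[:,None]
h=P[:,2]; q=P[(h>78)&(h<92)]; print('topz',np.median(q[:,2]),len(q))
rc=cv2.minAreaRect(q[:,:2].astype(np.float32)); print(rc, cv2.boxPoints(rc))
px=np.array([[241,154],[363,187],[335,272],[217,241]]);c=plane('top',px,85);print(c.round(1))
for n,(x0,x1,y0,y1),s in(('top',(240,340,170,245),8),('side',(240,330,185,275),6)):
    cv2.imwrite(f'pics/{n}c.png',cv2.resize(I[n]['p'][y0:y1,x0:x1],None,fx=s,fy=s,interpolation=cv2.INTER_CUBIC))
E
```

```text
(np.float64(290.8378378378378), np.float64(227.51351351351352), 37) (np.float64(269.34615384615387), np.float64(210.76923076923077), 26)
knob (array([528.52280511, -16.49515456, 123.97823156]), np.float64(2.3400447542272804))
topz 85.68891281111598 9550
((571.3309936523438, -6.56689453125), (289.5819396972656, 220.8394775390625), 75.79926300048828) [[ 428.76532  -119.845215]
 [ 642.85645  -174.02151 ]
 [ 713.89667   106.711426]
 [ 499.80554   160.88773 ]]
[[ 711.   105.1   85. ]
 [ 635.2 -192.1   85. ]
 [ 430.3 -123.7   85. ]
 [ 498.5  155.6   85. ]]
```

View pics/topc.png

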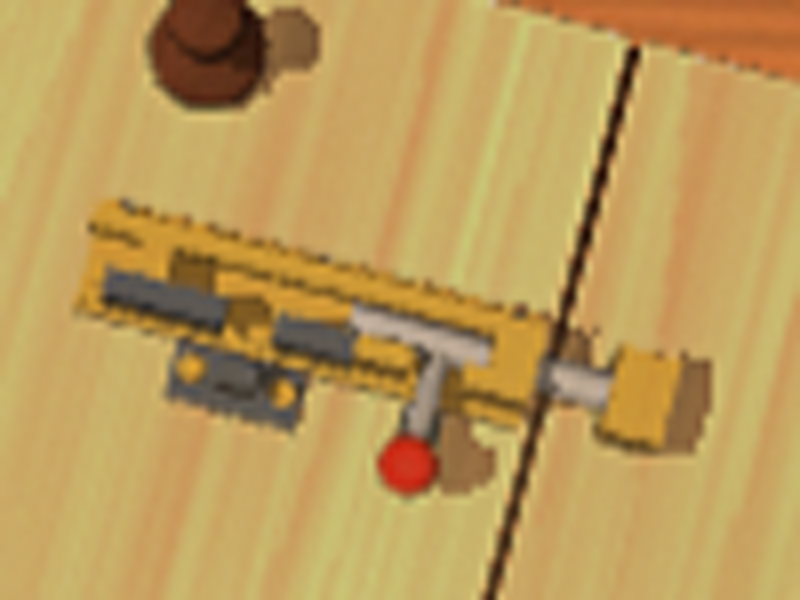

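View pics/sidec.png

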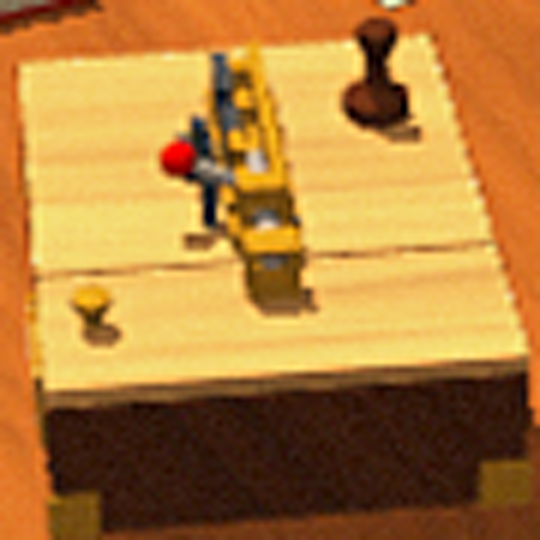

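The crop shows the two dark jaws on the −x lip, spanning (105–228, ~300) and (275–355, ~338), so the parking gap is centred near crop (251,318). The block plate is near (238,387) and the knob is at (407,465). Measured box pose: centre (571.3, −6.6), yaw −14.2°.

```bash
cat >> h.py <<'E'
C=np.array([571.3,-6.6]);A=np.radians(-14.2);B=np.array([[np.cos(A),np.sin(A)],[-np.sin(A),np.cos(A)]])
def box(P): P=np.atleast_2d(P).astype(float).copy(); P[:,:2]=(P[:,:2]-C)@B.T; return P
E
python3 - <<'E'
from h import *
c=lambda x,y:[240+(x+.5)/8-.5,170+(y+.5)/8-.5]
print('jaw edges/gap',box(plane('top',[c(105,285),c(228,312),c(275,335),c(355,345),c(251,318)],121)).round(1))
print('block screws',box(plane('top',[c(190,365),c(285,390),c(240,378)],100)).round(1))
d=np.load('pics/top0.npz')['d']; yy,xx=np.mgrid[185:235,245:330]; o,D=ray('top',np.c_[xx.ravel(),yy.ravel()])
P=box(o+D*d[185:235,245:330].ravel()[:,None])
G={}
for x,y,z in P: G.setdefault((int(round(x/6)),int(round(y/6))),[]).append(z)
for j in range(15,-16,-1): print(j*6,[int(max(G[(i,j)])) if (i,j) in G else None for i in range(-8,4)])
E
python3 -m handwheel '[[0,0,0,0,0,-7,0.04],[0,0,0,0,0,-1,0.04],[-0.027,-0.03,0,0,0,0,0.04],[-0.027,-0.03,0,0,0,0,0.04],[-0.027,-0.03,0,0,0,0,0.04],[-0.027,-0.03,0,0,0,0,0.04],[-0.027,-0.03,0,0,0,0,0.04],[-0.027,-0.03,0,0,0,0,0.04]]' 40
```

```text
jaw edges/gap [[-10.7  78.2 121. ]
 [ -8.9  41.9 121. ]
 [-11.8  27.1 121. ]
 [ -8.5   4.1 121. ]
 [ -8.9  35.  121. ]]
block screws [[-24.1  49.5 100. ]
 [-23.9  20.6 100. ]
 [-24.   34.3 100. ]]
90 [88, 88, 89, 88, 86, 88, 97, 95, 89, 95, 86, 88]
84 [87, 88, 90, 85, 87, 97, 97, 97, 98, 123, 120, 100]
78 [87, 87, 88, 89, 87, 97, 123, 124, 97, 123, 122, 100]
72 [87, 88, 88, 86, 88, 97, 125, 124, 121, 123, 122, 94]
66 [86, 90, 86, 88, 86, 98, 126, 124, 124, 124, 122, 95]
60 [87, 89, 88, 88, 88, 97, 124, 123, 123, 123, 124, 92]
54 [86, 87, 92, 92, 95, 95, 122, 123, 100, 125, 122, 96]
48 [87, 86, 91, 92, 92, 102, 124, 125, 100, 124, 123, 97]
42 [88, 88, 89, 99, 112, 96, 123, 126, 97, 122, 126, 97]
36 [86, 89, 91, 108, 111, 108, 99, 97, 96, 123, 123, 95]
30 [87, 88, 87, 108, 110, 94, 122, 122, 96, 124, 123, 98]
24 [87, 87, 92, 95, 92, 93, 125, 123, 97, 124, 120, 100]
18 [88, 87, 91, 93, 94, 97, 124, 125, 98, 123, 121, 98]
12 [86, 90, 88, 89, 88, 96, 125, 121, 99, 123, 121, 94]
6 [88, 88, 88, 89, 87, 96, 124, 125, 108, 123, 123, 98]
0 [87, 88, 87, 88, 87, 92, 121, 125, 110, 123, 121, 96]

[... 345 characters left out ...]
122, 122, 124, 96]
-42 [None, 86, 87, 86, 87, 99, 123, 122, 126, 123, 121, 99]
-48 [None, 90, 87, 88, 85, 96, 124, 123, 123, 124, 120, 86]
-54 [None, 75, 85, 86, 86, 87, 85, 106, 111, 106, 89, 86]
-60 [None, 83, 89, 89, 89, 89, 87, 108, 109, 106, 89, 87]
-66 [None, None, 86, 87, 87, 89, 87, 105, 110, 107, 89, 87]
-72 [None, None, 89, 86, 88, 88, 115, 115, 115, 115, 114, 87]
-78 [None, None, 89, 87, 88, 87, 117, 115, 115, 117, 114, 88]
-84 [None, None, None, 88, 87, 88, 117, 115, 115, 119, 113, 88]
-90 [None, None, None, 85, 89, 89, 115, 114, 115, 116, 114, 86]
time: 0.77
tool_pos: [340.0, 339.4, 250.1]
tcp_rot: [-180.0, 0.0, 165.7]
ft_force: [1.1, -0.5, -0.2]
finger_gap: 39.9
grip_force: 0.0
```

```bash
python3 -m handwheel '[[-0.027,-0.03,0,0,0,0,0.04],[-0.027,-0.03,0,0,0,0,0.04],[-0.027,-0.03,0,0,0,0,0.04],[-0.027,-0.03,0,0,0,0,0.04],[-0.027,-0.03,0,0,0,0,0.04],[-0.027,-0.03,0,0,0,0,0.04],[-0.027,-0.03,0,0,0,0,0.04],[-0.027,-0.03,0,0,0,0,0.04]]' && python3 -m handwheel '[[-0.027,-0.029,0,0,0,0,0.04],[-0.027,-0.029,0,0,0,0,0.04],[0,0,0.02,0,0,0,0.04],[0,0,0.02,0,0,0,0.04],[0,0,0,0,0,0,0.04],[0,0,0,0,0,0,0.04]]'
python3 - <<'E'
from h import *
print(box(r.sense()['tool_pos']))
E
```

```text
time: 1.43
tool_pos: [490.6, 53.5, 250.3]
tcp_rot: [180.0, 0.0, 165.6]
ft_force: [0.3, 0.4, -0.4]
finger_gap: 39.8
grip_force: 0.0
time: 1.93
tool_pos: [527.1, -14.0, 208.9]
tcp_rot: [-180.0, -0.2, 165.7]
ft_force: [-0.2, 0.4, -0.6]
finger_gap: 40.2
grip_force: 0.0
[[-41.08883146 -17.99003794 208.93161491]]
```

```bash
python3 -m handwheel '[[-0.0025,-0.002,0.03,0,0,0,0.04],[0,0,0.03,0,0,0,0.04],[0,0,0.01,0,0,0,0.04],[0,0,0.01,0,0,0,0.04],[0,0,0,0,0,0,0.04],[0,0,0,0,0,0,0.04]]' 30
python3 - <<'E'
from h import *
print(box(r.sense()['tool_pos']))
p,d=r.snapshot('side'); a=cv2.resize(p[185:245,230:310],None,fx=6,fy=6,interpolation=2)
q,d=r.snapshot('top'); b=cv2.resize(q[190:250,260:310],None,fx=6,fy=6,interpolation=2)
cv2.imwrite('pics/m1.png',np.hstack([a,b]))
E
```

```text
time: 2.43
tool_pos: [530.7, -16.3, 131.5]
tcp_rot: [180.0, 0.1, 165.8]
ft_force: [0.1, 1.1, 0.9]
finger_gap: 40.2
grip_force: 0.0
[[-36.95994187 -19.39948656 131.53806358]]
```

View pics/m1.png

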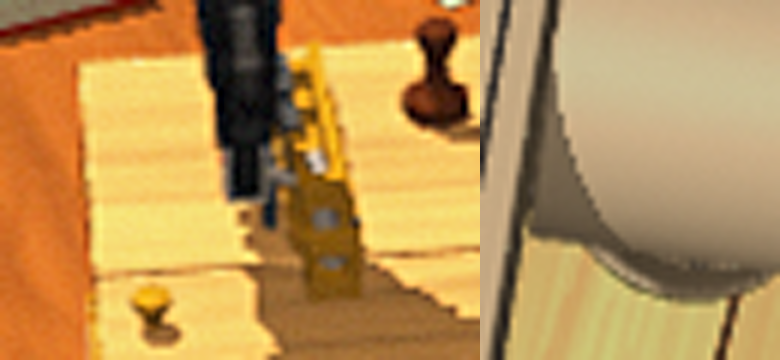

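The side picture shows the near finger standing in front of the knob (tip near crop (245,195)), clear of the lip. The top view is blocked by the arm. I'll close on the knob.

```bash
python3 -m handwheel '[[0.001,0,0.003,0,0,0,0.03],[0,0,0,0,0,0,0.01],[0,0,0,0,0,0,0.01],[0,0,0,0,0,0,0.01],[0,0,0,0,0,0,0.01],[0,0,0,0,0,0,0.01],[0,0,0,0,0,0,0.01]]' 30
python3 - <<'E'
from h import *
print(box(r.sense()['tool_pos']))
E
```

```text
time: 3.12
tool_pos: [529.3, -16.3, 127.5]
tcp_rot: [180.0, 0.0, 165.8]
ft_force: [1.1, 0.5, 1.8]
finger_gap: 15.4
grip_force: 29.2
[[-38.28987543 -19.74413488 127.48439054]]
```

```bash
python3 -m handwheel '[[-0.0035,0,-0.0046,0,0,0,0.01],[-0.0035,0,-0.0045,0,0,0,0.01],[0,0,0,0,0,0,0.01],[0,0,0,0,0,0,0.01]]'
python3 - <<'E'
from h import *
print(box(r.sense()['tool_pos']))
p,d=r.snapshot('side'); a=cv2.resize(p[185:245,230:310],None,fx=8,fy=8,interpolation=2)
cv2.imwrite('pics/m2.png',a)
E
```

```text
time: 3.45
tool_pos: [536.1, -18.1, 136.5]
tcp_rot: [-180.0, -0.0, 165.8]
ft_force: [-2.0, 0.4, -0.3]
finger_gap: 15.6
grip_force: 29.3
[[-31.25309276 -19.7863892  136.53817517]]
```

View pics/m2.png

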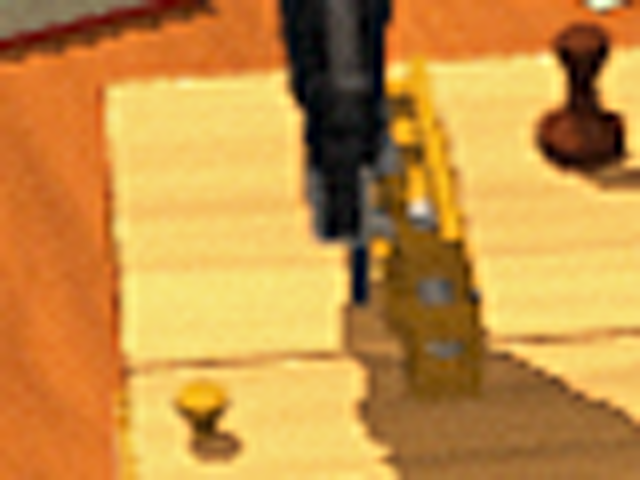

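The finger has moved up and over to about (345,205), and the block at (360,275) is now uncovered, so the handle is following with low force. Continuing the arc.

```bash
python3 -m handwheel '[[-0.0045,0,-0.0035,0,0,0,0.01],[-0.0046,0,-0.0035,0,0,0,0.01],[-0.0053,0,-0.0022,0,0,0,0.01],[-0.0053,0,-0.0022,0,0,0,0.01],[0,0,0,0,0,0,0.01]]' && python3 -m handwheel '[[-0.0057,0,-0.0009,0,0,0,0.01],[-0.0055,0,-0.0006,0,0,0,0.01],[0,0,0,0,0,0,0.01],[0,0,0,0,0,0,0.01]]'
python3 - <<'E'
from h import *
print(box(r.sense()['tool_pos']))
E
```

```text
time: 3.92
tool_pos: [556.7, -23.3, 148.8]
tcp_rot: [180.0, 0.1, 165.8]
ft_force: [-0.7, 0.6, -0.3]
finger_gap: 15.5
grip_force: 29.5
time: 4.25
tool_pos: [566.4, -25.8, 149.3]
tcp_rot: [-180.0, 0.0, 165.8]
ft_force: [-1.0, -0.5, 1.3]
finger_gap: 15.7
grip_force: 29.5
[[-6.94161489e-02 -1.97984449e+01  1.49337964e+02]]
```

```bash
python3 -m handwheel '[[0,0.005,0,0,0,0,0.01],[0,0.005,0,0,0,0,0.01],[0,0.005,0,0,0,0,0.01],[0,0.005,0,0,0,0,0.01]]' 
python3 - <<'E'
from h import *
print(box(r.sense()['tool_pos']))
p,d=r.snapshot('side'); a=cv2.resize(p[185:245,230:310],None,fx=8,fy=8,interpolation=2)
cv2.imwrite('pics/m3.png',a)
E
```

```text
time: 4.58
tool_pos: [572.0, -9.6, 150.5]
tcp_rot: [-179.7, 0.3, 165.7]
ft_force: [0.3, -18.9, 2.1]
finger_gap: 15.5
grip_force: 30.2
[[  1.43512486  -2.77792604 150.54700114]]
```

View pics/m3.png

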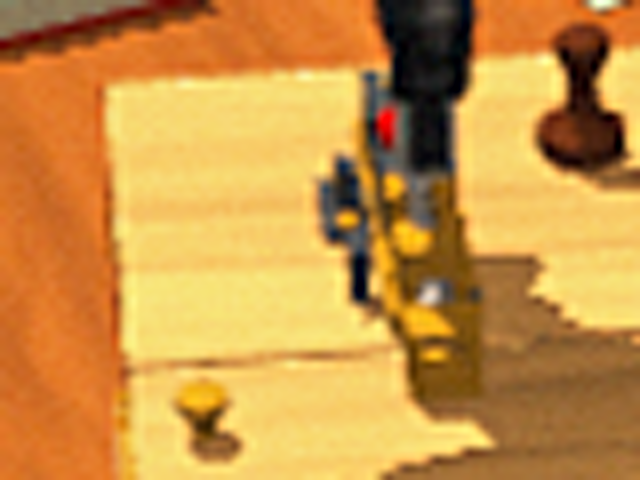

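The red knob shows at (385,125), peeking out on the −x side of the finger, so the grip is off-centre. With 19 N of resistance the stem is probably still touching the notch edge. I'll back off, measure the knob, then lean it further towards +x.

```bash
cat >> h.py <<'E'
def look():
    for n in('side','top'):
        p,d=r.snapshot(n); x0,y0=(255,185) if n=='side' else (265,190)
        q=p[y0:y0+50,x0:x0+45].astype(int); m=(q[...,2]>90)&(q[...,1]<60)&(q[...,0]<60); ys,xs=np.nonzero(m)
        if len(xs): print(n,len(xs),'knob@145',box(plane(n,[[xs.mean()+x0,ys.mean()+y0]],145)).round(1),'left edge',box(plane(n,[[xs.min()-.5+x0,ys.mean()+y0]],145)).round(1))
    s=r.sense(); F=s['ft_force']; print('tcp',box(s['tool_pos']).round(1),'F box',(B@np.array(F)[:2]).round(1),round(F[2],1),'gap',s['finger_gap'])
E
python3 -c "from h import *;look()"
python3 -m handwheel '[[0,-0.003,0,0,0,0,0.01],[0,0,0,0,0,0,0.01],[0,0,0,0,0,0,0.01]]'
python3 -c "from h import *;look()"
```

```text
side 20 knob@145 [[ 10.1  -6.3 145. ]] left edge [[-17.6  -2.7 145. ]]
tcp [[ 1.400e+00 -1.000e-01  1.506e+02]] F box [ 5.4 -3.6] 1.0 gap 15.436617387854053
time: 4.98
tool_pos: [571.9, -9.2, 150.7]
tcp_rot: [180.0, 0.3, 165.8]
ft_force: [5.5, -2.0, 1.6]
finger_gap: 15.2
grip_force: 30.0
side 22 knob@145 [[ 10.3  -9.2 145. ]] left edge [[-17.8  -5.5 145. ]]
tcp [[  1.2  -2.3 150.7]] F box [ 5.7 -0.4] 1.3 gap 15.42820069876892
```

```bash
python3 -m handwheel '[[-0.001,0.003,0,0,0,0,0.01],[0,0.004,0,0,0,0,0.01],[0,0.004,0,0,0,0,0.01],[0,0.004,0,0,0,0,0.01],[0,0.004,0,0,0,0,0.01],[0,0,0,0,0,0,0.01],[0,0,0,0,0,0,0.01]]'
python3 -c "from h import *;look()"
```

```text
time: 5.67
tool_pos: [576.9, 9.2, 150.3]
tcp_rot: [180.0, 0.2, 165.8]
ft_force: [4.3, -0.3, 3.6]
finger_gap: 15.5
grip_force: 30.2
side 24 knob@145 [[  4.9 -16.4 145. ]] left edge [[-21.4 -13.  145. ]]
tcp [[  1.4  16.7 150.2]] F box [4.8 0.1] 4.3 gap 15.477976964635715
```

```bash
python3 - <<'E'
from h import *
p,d=r.snapshot('side'); cv2.imwrite('pics/m4.png',cv2.resize(p[175:245,240:310],None,fx=8,fy=8,interpolation=2))
q=p.astype(int); m=((q[...,2]>90)&(q[...,1]<60)&(q[...,0]<60)).astype(np.uint8); m[:, :256]=0; m[:175]=0;m[245:]=0;m[:,310:]=0
n,l,s,c=cv2.connectedComponentsWithStats(m); print(s[1:],c[1:])
for P in c[1:]: print(box(plane('side',[P],145)))
t=B.T
for y in (-20,0,17,35): print(y,proj('side',[[*(B.T@[0,y]+C),145]]))
E
```

```text
[[275 177   1   1   1]
 [276 181   1   1   1]
 [294 184   4   1   4]
 [300 184   1   1   1]
 [308 185   1   1   1]
 [256 186   1   1   1]
 [299 188   7   4  16]
 [278 194   1   1   1]
 [276 196   3   4  10]
 [298 199   5   5  16]
 [307 200   1   1   1]
 [303 206   1   1   1]
 [281 229   1   1   1]
 [281 231   1   1   1]] [[275.     177.    ]
 [276.     181.    ]
 [295.5    184.    ]
 [300.     184.    ]
 [308.     185.    ]
 [256.     186.    ]
 [302.1875 189.3125]
 [278.     194.    ]
 [277.     197.5   ]
 [299.875  201.125 ]
 [307.     200.    ]
 [303.     206.    ]
 [281.     229.    ]
 [281.     231.    ]]
[[ -8.43890652 139.54773125 145.        ]]
[[ -7.80928522 113.57755677 145.        ]]
[[ 49.03006387  87.03194    145.        ]]
[[ 62.53560121  85.22117323 145.        ]]
[[ 85.58982902  75.92757884 145.        ]]
[[-70.69094872  90.66920708 145.        ]]
[[ 64.54657606  52.48368457 145.        ]]
[[ -9.51761683  34.63968534 145.        ]]
[[-14.37125947  15.17118082 145.        ]]
[[ 48.47180876 -13.41142663 145.        ]]
[[ 69.53918711  -9.93836082 145.        ]]
[[ 53.55340985 -40.59291527 145.        ]]
[[ -19.61874593 -145.55872492  145.        ]]
[[ -20.57235397 -154.63035727  145.        ]]
-20 [[283.25072886 203.48383883]]
0 [[282.49524562 199.85821424]]
17 [[281.86740753 196.84516448]]
35 [[281.21651241 193.72145788]]
```

View pics/m4.png

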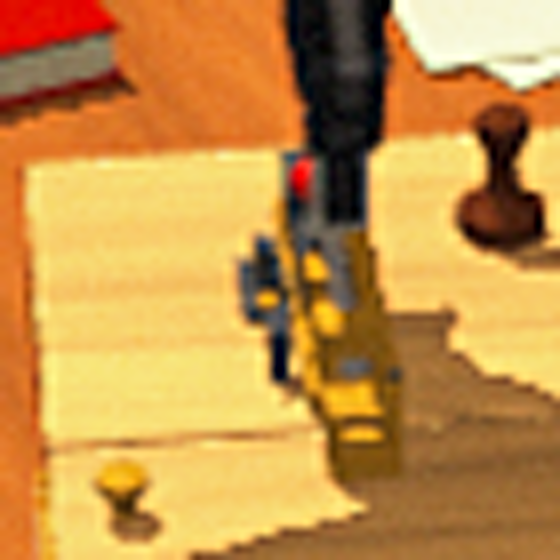

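The knob shows at crop (298,178), box y ≈ 16, so the bolt is following and leaning lightly on the −x lip. On to the parking notch.

```bash
python3 -m handwheel '[[0,0.004,0,0,0,0,0.01],[0,0.004,0,0,0,0,0.01],[0,0.004,0,0,0,0,0.01],[0,0.004,0,0,0,0,0.01],[0,0.002,0,0,0,0,0.01],[0,0,0,0,0,0,0.01],[0,0,0,0,0,0,0.01]]'
python3 -c "from h import *;look()"
```

```text
time: 6.4
tool_pos: [579.4, 26.8, 149.5]
tcp_rot: [-180.0, -0.1, 165.8]
ft_force: [-3.0, -0.6, 8.3]
finger_gap: 15.4
grip_force: 30.5
side 17 knob@145 [[  3.4 -22.  145. ]] left edge [[-78.3 -11.3 145. ]]
tcp [[ -0.4  34.4 149.5]] F box [-2.6  0.2] 8.7 gap 15.605492131737927
```

```bash
python3 -m handwheel '[[0.004,0,0,0,0,0,0.01],[0.004,0,0,0,0,0,0.01],[0.004,0,0.001,0,0,0,0.01],[0,0,0,0,0,0,0.01],[0,0,0,0,0,0,0.01]]'
python3 -c "from h import *;look()"
```

```text
time: 6.92
tool_pos: [568.0, 29.5, 147.7]
tcp_rot: [-180.0, -0.0, 165.8]
ft_force: [1.1, 0.2, -2.4]
finger_gap: 16.1
grip_force: 30.0
side 15 knob@145 [[ 16.1  -9.6 145. ]] left edge [[-32.   -3.3 145. ]]
tcp [[-11.6  34.2 148.1]] F box [ 2.6 -0.2] -2.8 gap 15.938088819326193
```

Free, and the handle is entering the notch. Continuing the arc down.

```bash
python3 -m handwheel '[[0.0053,0,0.0022,0,0,0,0.01],[0.0053,0,0.0022,0,0,0,0.01],[0.0045,0,0.0035,0,0,0,0.01],[0.0045,0,0.0035,0,0,0,0.01],[0,0,0,0,0,0,0.01],[0,0,0,0,0,0,0.01]]'
python3 -c "from h import *;look()"
```

```text
time: 7.52
tool_pos: [548.7, 34.4, 136.5]
tcp_rot: [-180.0, -0.1, 165.8]
ft_force: [0.7, -0.0, 0.7]
finger_gap: 15.4
grip_force: 29.7
side 14 knob@145 [[ 11.1  -2.3 145. ]] left edge [[-77.1   9.3 145. ]]
tcp [[-31.5  34.2 136.9]] F box [-1.  -1.3] 0.8 gap 15.99380681953832
```

```bash
python3 -m handwheel '[[0.0025,0,0.003,0,0,0,0.01],[0.002,0,0.003,0,0,0,0.01],[0.001,0,0.002,0,0,0,0.01],[0,0,0,0,0,0,0.01],[0,0,0,0,0,0,0.01]]'
python3 -c "from h import *;look()"
```

```text
time: 8.03
tool_pos: [544.2, 35.6, 128.9]
tcp_rot: [180.0, 0.0, 165.8]
ft_force: [0.8, -0.0, 2.9]
finger_gap: 15.8
grip_force: 30.0
side 14 knob@145 [[ 13.3 -13.2 145. ]] left edge [[-80.6  -0.9 145. ]]
tcp [[-36.5  34.3 129. ]] F box [0. 1.] 1.5 gap 15.401892477883706
```

```bash
python3 -m handwheel '[[0.0015,0,0.0015,0,0,0,0.01],[0,0,0,0,0,0,0.01],[0,0,0,0,0,0,0.02],[0,0,0,0,0,0,0.03],[0,0,0,0,0,0,0.04],[0,0,0,0,0,0,0.04],[0,0,0,0,0,0,0.04]]'
python3 -m handwheel '[[0,0,-0.01,0,0,0,0.04],[0,0,-0.02,0,0,0,0.04],[0,0,-0.03,0,0,0,0.04],[0,0,-0.03,0,0,0,0.04],[0,0.04,0,0,0,0,0.04],[0,0.04,0,0,0,0,0.04],[0,0.04,0,0,0,0,0.04],[0,0.04,0,0,0,0,0.04]]'
python3 -m handwheel '[[0.01,0.04,0,0,0,0,0.04],[0.01,0.04,0,0,0,0,0.04],[0.01,0.04,0,0,0,0,0.04],[0,0,0,0,0,0,0.04],[0,0,0,0,0,0,0.04]]'
python3 - <<'E'
from h import *
p,d=r.snapshot('side');q,d=r.snapshot('top')
a=cv2.resize(p[180:240,240:310],None,fx=6,fy=6,interpolation=2);b=cv2.resize(q[180:240,245:315],None,fx=6,fy=6,interpolation=2)
cv2.imwrite('pics/m5.png',np.hstack([a,b]))
def red(p,x0,x1,y0,y1):
    p=p.astype(int); m=(p[...,2]>110)&(p[...,1]<70)&(p[...,0]<70); ys,xs=np.nonzero(m[y0:y1,x0:x1]); return xs.mean()+x0,ys.mean()+y0,len(xs)
t=red(q,255,300,205,240);s=red(p,262,282,185,222);print(t,s)
k,e=tri(t[:2],s[:2]);print(box(k),e)
E
```

```text
time: 8.72
tool_pos: [542.4, 36.0, 127.0]
tcp_rot: [-180.0, -0.1, 165.8]
ft_force: [-0.1, 0.8, 0.1]
finger_gap: 40.1
grip_force: 0.0
time: 9.38
tool_pos: [582.5, 192.6, 218.8]
tcp_rot: [180.0, 0.1, 165.7]
ft_force: [0.8, -0.4, -0.0]
finger_gap: 39.9
grip_force: 0.0
time: 9.8
tool_pos: [581.7, 317.3, 217.6]
tcp_rot: [-180.0, -0.0, 166.0]
ft_force: [-0.1, -0.9, -0.7]
finger_gap: 40.0
grip_force: 0.0
(np.float64(267.97435897435895), np.float64(221.4102564102564), 39) (np.float64(267.48148148148147), np.float64(201.40740740740742), 27)
[[-39.55410556  34.13217907 122.57408145]] 3.2906009811876933
```

View pics/m5.png

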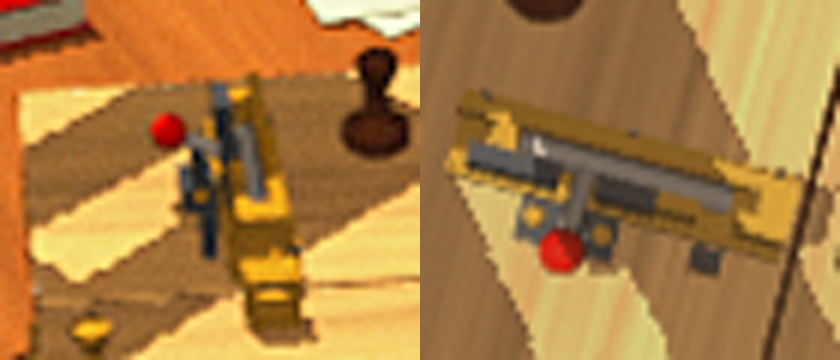

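The handle lies in the parking notch between the jaws, with the knob at top-crop (561,250), box (−39.6, 34.1), height 123 mm. The rod is clear of the lid seam, and the lid and stamp look unmoved.

```bash
python3 -c "from bench import r;print(r.hand_in())"
```

```text
the job is handed in; nothing more can be done
None
```

The bolt is drawn clear of the keeper and its handle lies in the parking notch (knob at box y ≈ 34 mm, height 123 mm); the lid is shut, nothing else was touched, and the job was handed in at about 10 s without a verdict shown.

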